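# Size a blade plug in the slot gauge

### The arm

A 7-joint arm with a two-finger parallel gripper is mounted at the origin on the work surface. World frame = base frame: x ahead of the robot, y to its left, z up, the work surface at z = 0. Lengths are in mm, angles in rad, forces in N, time in s.
With the tool pointing down it reaches from about 425 to 875 mm from the base axis. Payload 4.7 kg.
Tool frame: the origin (TCP) lies midway between the tips of the shut fingers; the grasp point (between the pads) lies 19 mm behind it (grip_depth is the distance from the TCP to the grasp point, in mm); z points along the fingers, x is the direction in which the jaws open and shut, and the axes are right-handed (so a half turn about z gives the same grasp; the last joint's range is limited). The gripper opens to 87 mm and grips with 3 to 60 N. Pads are 19 mm wide; open, the fingers measure 117 mm over their backs; the gripper's body (75 mm by 190 mm) begins 51 mm behind the grasp point.
Start: joints at [1.243, 0.321, -0.07, 1.45, 0.023, 1.371, -0.057], TCP at [217.85, -612.427, 222.587] pointing down, gripper open.
Joint ranges: [-2.86, 2.86], [-0.3, 2.09], [-1.38, 1.24], [0.06, 2.45], [-1.56, 4.7], [0.09, 2.05], [-2.69, 2.69]. Speed limits (rad/s): [2.57, 2.57, 3.14, 3.14, 3.14, 3.14, 3.14].

### API

Orientations are given as a unit quaternion [x, y, z, w].
In Python, from rig import * gives the robot as it stands. Calls block until the motion is done:
- move_to(position, orientation): joint-space move of the TCP to a pose.
- servo_line(position, orientation=None, vel=150, threshold=None): straight line of the TCP; orientation=None keeps the orientation; vel is the mean speed in mm/s. With threshold (N) it stops when the force on the tool has changed by that much, and returns True; else False.
- movej(angles): joint-space move.
- gripper_to(opening, squeeze=None): opening from 0.0 (shut) to 1.0 (fully open); squeeze is the grip in N (None keeps the last); returns when the fingers have stopped.
- wait(seconds).
- solve_ik(position, orientation): joint angles nearest the present ones, or None.
- get_state(): the state.
- snapshot(name): name is "scene" or "side" or "wrist"; returns a dict with "img" (400x640x3 uint8, red, green, blue), "camera_matrix" (3x3 intrinsics, pixels), "distortion" ([k1, k2, p1, p2, k3] as OpenCV has them; the pictures are not rectified), "R" (3x3) and "t" (3): a world point X has camera coordinates R X + t. Camera axes: x right, y down, z forward; pixel columns grow to the right and rows downward; lengths in mm; the calibration is good to about 2 mm. A picture is of the moment at which its call begins. There is no depth.
A pose or a line that the arm cannot do raises MotionError and nothing moves.
- sign_off(): hands the job in, once; it reports no verdict.
The state is a dict: "clock": time; "joint_positions": joint angles; "qvel": joint speeds; "joint_torque": joint torques, N m; "tcp_pos": TCP position; "tcp_rot": TCP orientation; "contact_force": force on the tool from outside, world axes, zero at the start; "ft_torque": the same for the moment, N m; "grip_width": opening from 0.0 (shut) to 1.0 (fully open).
Only numpy, scipy, OpenCV 4.12 (cv2) and the standard library are available. Lean on these libraries where they do the work, as an engineer would, in place of code of your own. Each camera call takes 0.05 s, during which the arm holds its last target.

### The job

Take the blade plug that stands by itself in the front pocket of the rack and find its size in the steel slot gauge: press its blade gently on the narrowest slot first, then on each next wider one in turn, until the first slot that accepts it. Push it fully home there, upright with its grip down on the gauge, and leave it. Never force it (stay below 20 N, so that the sprung gauge does not bottom out), never put the blade into a slot wider than that, and leave the other two plugs and the things on the bench where they are.

Things in the scene. Friction and masses are not known exactly. Their poses are not given: they have to be found in the camera images.
- plug_a: blade plug, one of three alike outside: white grip 30 (x) x 28 (y) x 40 mm tall; copper blade down from the middle of its underside, 22 long, 20 wide (x) and 7.0, 10.4 or 13.8 mm thick (y): one plug of each, not known which; in the rack the blade is hidden. About 0.11 kg. Origin: middle of the grip's underside, 22 mm above the blade's foot; z up
- plug_b: blade plug, one of three alike outside: white grip 30 (x) x 28 (y) x 40 mm tall; copper blade down from the middle of its underside, 22 long, 20 wide (x) and 7.0, 10.4 or 13.8 mm thick (y): one plug of each, not known which; in the rack the blade is hidden. About 0.11 kg. Origin: middle of the grip's underside, 22 mm above the blade's foot; z up
- plug_c: blade plug, one of three alike outside: white grip 30 (x) x 28 (y) x 40 mm tall; copper blade down from the middle of its underside, 22 long, 20 wide (x) and 7.0, 10.4 or 13.8 mm thick (y): one plug of each, not known which; in the rack the blade is hidden. About 0.11 kg. Origin: middle of the grip's underside, 22 mm above the blade's foot; z up
- gauge: steel comb, 40 (x) x 154 (y) mm, top 50 mm above the bench, sprung in a fixed frame 64 x 178 x 18 high: sinks 1 mm per 2.5 N, bottoms at 8 mm. Five slots, 26 deep, run through along x, 16 mm lands at ends and between; slot 1 (narrowest) at its +y end. A blade fits a slot 1.2 mm wider; poses are less exact: feel a few mm along y before calling it too narrow. Origin on the bench
- slot1 (a point): the middle of the mouth of slot 1 of the gauge (4.8 mm wide along y), level with the gauge's top face, 50 mm above the bench until pressed; axes as the gauge's. A plug fully home in any slot has its origin at that slot's mouth; one refused, about 22 mm above it
- slot2 (a point): the middle of the mouth of slot 2 of the gauge (8.2 mm wide along y), level with the gauge's top face, 50 mm above the bench until pressed; axes as the gauge's
- slot3 (a point): the middle of the mouth of slot 3 of the gauge (11.6 mm wide along y), level with the gauge's top face, 50 mm above the bench until pressed; axes as the gauge's
- slot4 (a point): the middle of the mouth of slot 4 of the gauge (15.0 mm wide along y), level with the gauge's top face, 50 mm above the bench until pressed; axes as the gauge's
- slot5 (a point): the middle of the mouth of slot 5 of the gauge (18.4 mm wide along y), level with the gauge's top face, 50 mm above the bench until pressed; axes as the gauge's
- rack: fixed rack: three grey blocks, 40 x 38 x 32 mm high, each with a pocket 26 (x) x 18 mm (y), on a thin T-shaped base. One stands alone in front (rack x -55 mm, y 0), two behind (x +45, y +58 and -58). A plug stands in each, blade in the pocket, grip resting on the top, its axes about as the rack's. Origin: underside, on the bench; x away from the robot at yaw 0
- rack_front (a point): the middle of the mouth of the front pocket, 32 mm above the bench: the plug whose origin is here is the one to size
- screwdriver: a loose screwdriver lying along the gauge, beyond the gauge, to be left alone; origin at its underside
- spanner: a loose steel spanner lying on the left of the rack, to be left alone; origin at its underside
- bushing: a loose brass bushing, 28 mm across, 16 mm high, standing on the robot's side of the gauge, to be left alone; origin at its underside
- terminal_strip: a loose white terminal strip, 22 by 55 by 16 mm, lying on the bench near the rack, to be left alone; origin at its underside
Not all that is in view belongs to the job. What is shaped like the plug_a but turquoise is not meant.

How it is judged:
By the outcome, as a careful person would: the job done as asked, in the order asked, and still so for the second after the job is handed in, with the robot touching nothing.
It also fails if it takes over 64 s, if anything falls off the work surface, if the arm or the gripper's body presses on something with over 40 N, if the wrist force passes 120 N, or if a joint passes its speed limit or range.

## Working session

There is one attempt and no reset: what is moved stays moved. The work goes in short steps, each a Python script; the robot and the scene stay as the last script left them, time stands still between calls to the robot, and variables do not carry over. Pictures are saved under pics/ and viewed, and the job is handed in when it is done.

```bash
ls; mkdir -p pics; python3 - <<'E'
from rig import *
import cv2
s=get_state();print(s['clock'],s['tcp_pos'],s['tcp_rot'],s['contact_force'],s['grip_width'])
for n in ['scene','side','wrist']:
    d=snapshot(n);cv2.imwrite(f'pics/{n}0.png',d['img'][:,:,::-1]);print(n,d['camera_matrix'],d['distortion'],d['R'],d['t'])
E
```

```text
pics
0.0 [ 217.6317026  -611.88423408  221.45712978] [ 8.17077024e-01 -5.76527714e-01 -8.22661819e-04 -5.04453582e-04] [-0.03457273  0.13758432 -0.46343293] 0.9996003046366102
scene [[516.39981239   0.         316.26221789]
 [  0.         516.39981239 195.93559332]
 [  0.           0.           1.        ]] [0.04238343 0.         0.         0.         0.        ] [[ 1.08789757e-01  9.94064513e-01 -7.29948539e-04]
 [ 7.04739015e-01 -7.76440047e-02 -7.05205168e-01]
 [-7.01076108e-01  7.62046758e-02 -7.09002918e-01]] [-153.95905829 -317.81945212 1456.68742006]
side [[511.87903399   0.         326.19739733]
 [  0.         511.87903399 192.55546069]
 [  0.           0.           1.        ]] [-0.01574603  0.          0.          0.          0.        ] [[ 0.74027031 -0.67226615  0.00762181]
 [-0.52328299 -0.58326022 -0.62127485]
 [ 0.42210755  0.45592296 -0.78355566]] [-360.44379453  376.72588275  814.44654549]
wrist [[328.27219987   0.         315.09808067]
 [  0.         328.27219987 199.84889794]
 [  0.           0.           1.        ]] [-0.03353905  0.          0.          0.          0.        ] [[ 0.33526927 -0.94211948 -0.00232556]
 [-0.91382329 -0.32579806  0.24245125]
 [-0.22917571 -0.0791613  -0.9701608 ]] [-647.93516073  -29.52071199  390.42820737]
```

View pics/scene0.png

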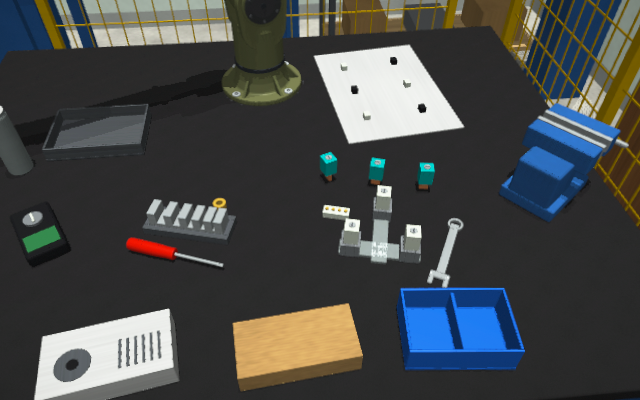

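View pics/side0.png

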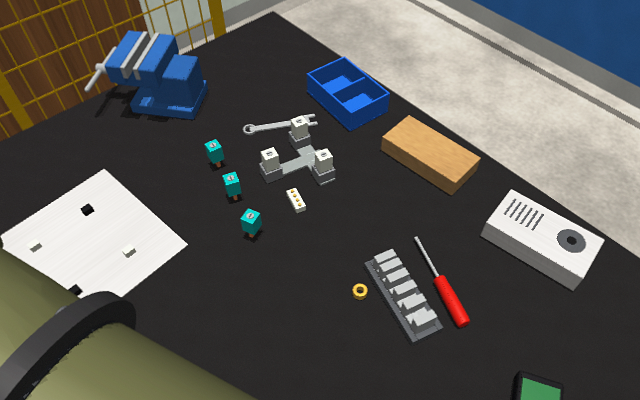

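View pics/wrist0.png

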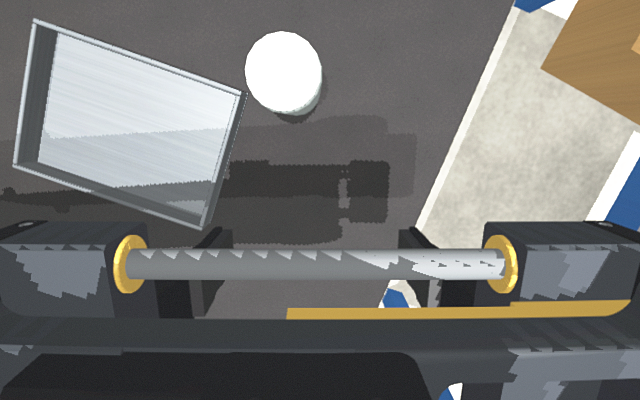

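Scene view: the rack holds white grips at (384,197), (350,230) and (413,237). The one nearest the robot, (384,197), stands alone on the T's stem, so it's the front pocket and the target. In the side view it is at (270,160). The turquoise look-alikes at (328,165), (377,170) and (426,175) don't count. Next I'll enlarge to confirm.

```bash
python3 - <<'E'
import cv2
a=cv2.imread('pics/scene0.png')
cv2.imwrite('pics/c1.png',cv2.resize(a[140:280,300:480],None,fx=4.4,fy=4.2,interpolation=cv2.INTER_CUBIC))
cv2.imwrite('pics/c2.png',cv2.resize(a[185:275,120:245],None,fx=6.4,fy=6.4,interpolation=cv2.INTER_CUBIC))
a=cv2.imread('pics/side0.png')
cv2.imwrite('pics/c3.png',cv2.resize(a[235:350,335:480],None,fx=5,fy=5,interpolation=cv2.INTER_CUBIC))
cv2.imwrite('pics/c4.png',cv2.resize(a[100:220,200:350],None,fx=5,fy=5,interpolation=cv2.INTER_CUBIC))
E
```

```text
(no output)
```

View pics/c1.png

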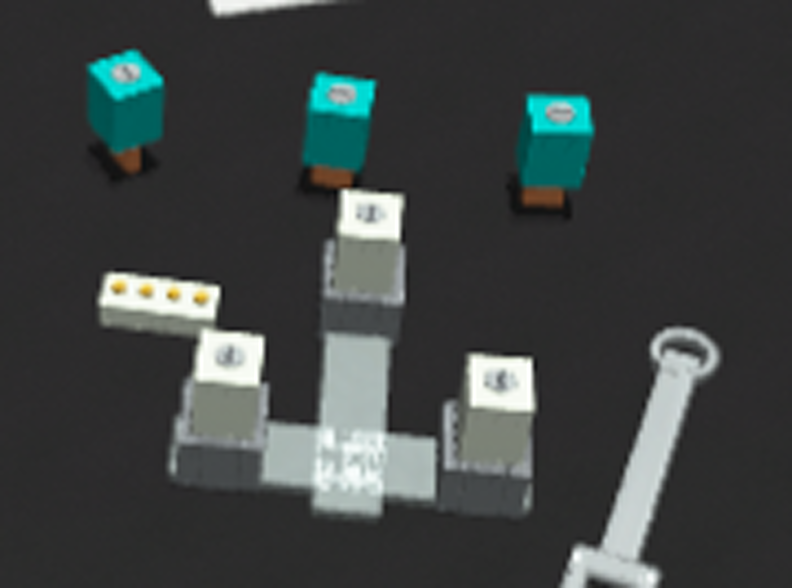

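View pics/c2.png

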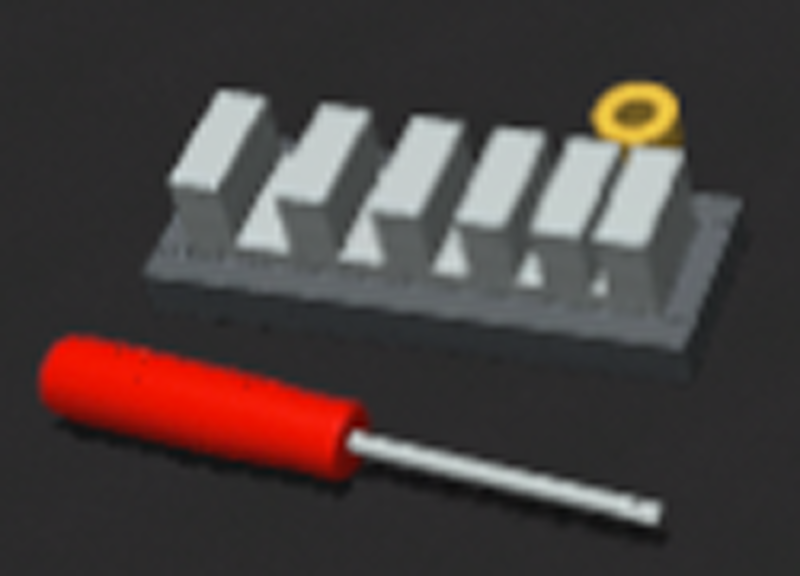

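View pics/c3.png

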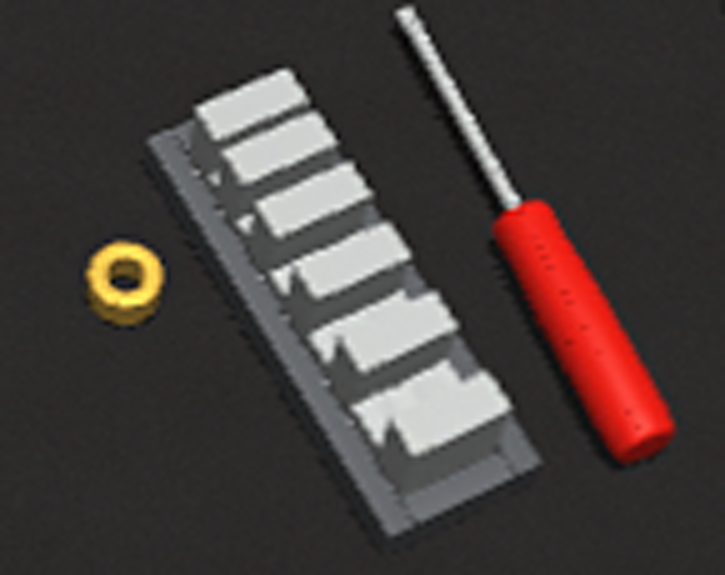

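View pics/c4.png

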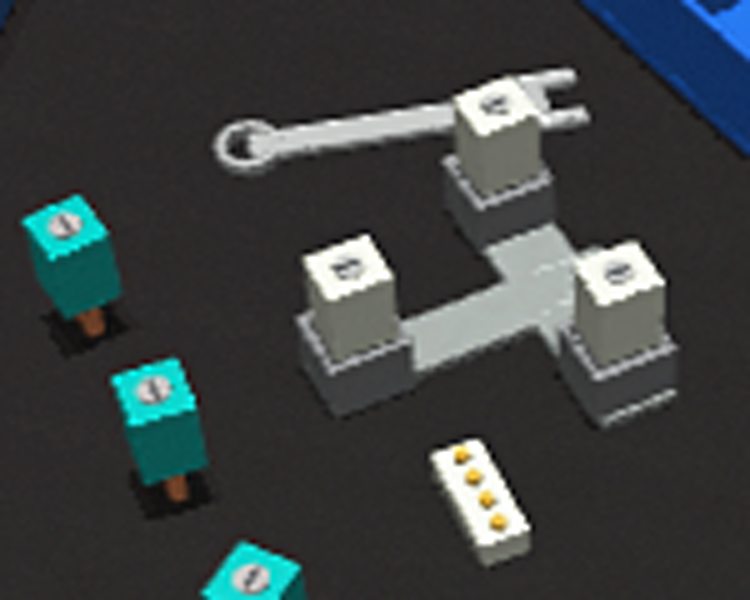

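```bash
cat > h.py <<'E'
from rig import *
import cv2, numpy as np
def toplane(d,uv,z):
    uv=np.asarray(uv,float).reshape(-1,1,2)
    n=cv2.undistortPoints(uv,np.array(d['camera_matrix']),np.array(d['distortion'])).reshape(-1,2)
    r=np.c_[n,np.ones(len(n))]@np.array(d['R']); c=-np.array(d['R']).T@np.array(d['t'])
    return c+r*((z-c[2])/r[:,2])[:,None]
def blobs(d,box,z,thr,up=6,minA=100,maxA=3000):
    x0,y0,x1,y1=box
    g=cv2.cvtColor(d['img'][y0:y1,x0:x1],cv2.COLOR_RGB2GRAY)
    G=cv2.resize(g,None,fx=up,fy=up,interpolation=cv2.INTER_LINEAR)
    m=(G>thr).astype(np.uint8)
    cs,_=cv2.findContours(m,cv2.RETR_EXTERNAL,cv2.CHAIN_APPROX_NONE)
    out=[]
    for c in cs:
        p=(c.reshape(-1,2)+.5)/up-.5+[x0,y0]
        P=toplane(d,p,z)[:,:2]
        A=cv2.contourArea(P.astype(np.float32))
        if minA<A<maxA:
            M=cv2.moments(P.astype(np.float32)-P.mean(0).astype(np.float32))
            cen=P.mean(0)+[M['m10']/M['m00'],M['m01']/M['m00']]
            r=cv2.minAreaRect(P.astype(np.float32))
            out.append((p.mean(0).round(1),cen.round(1),round(A),np.round(r[0],1),np.round(r[1],1),round(r[2],1)))
    return out
E
python3 - <<'E'
from h import *
S=snapshot('scene');D=snapshot('side')
for d,n,bg,br in((S,'scene',(140,195,230,245),(335,180,430,250)),(D,'side',(365,240,450,335),(255,112,340,185))):
  for t in (165,185):
    print(n,t,'gauge');[print(*b) for b in blobs(d,bg,50,t)]
    print('rack');[print(*b) for b in blobs(d,br,72,t)]
  print(np.percentile(d['img'],[50,90,99]))
E
```

```text
scene 165 gauge
[197.6 212.4] [ 531.7 -142.5] 539 [ 531.7 -142.4] [15.  38.9] 72.6
[181.5 214.6] [ 529.8 -171.8] 701 [ 533.8 -172.7] [16.5 60. ] 73.1
[166.3 212.8] [ 523.  -203.1] 795 [ 525.  -203.5] [18.9 60.4] 72.8
[153.4 206.6] [ 505.6 -231.7] 533 [ 505.4 -231.7] [15.1 39.3] 73.8
[215.6 211.3] [ 531.8 -106.7] 1554 [ 528.7 -105.4] [36.2 65.6] 73.7
rack
[413.4 230.9] [645.6 268.1] 826 [645.6 267.9] [27.2 32.5] 77.5
[379.1 239.2] [655.4 200.6] 2446 [646.6 199.7] [70.6 72.9] 83.8
[351.6 224.9] [618.1 155. ] 860 [617.8 155.3] [28.4 33.3] 74.9
[341.4 210.7] [579.8 141.3] 607 [580.  140.8] [30.1 23.2] 73.9
[383.8 190.9] [534.2 234.2] 850 [534.4 234.2] [28.  32.9] 75.2
scene 185 gauge
[219.3 215.2] [544.3 -99.2] 461 [544.3 -99.2] [13.7 37.1] 73.2
[209.4 213.7] [ 538.6 -119.1] 448 [ 538.4 -119. ] [13.6 36.9] 72.1
[197.6 212.3] [ 531.7 -142.4] 447 [ 531.8 -142.5] [13.5 36.7] 73.4
[184.1 210.8] [ 524.4 -169.4] 476 [ 523.9 -169.5] [14.6 36.7] 72.7
[166.2 212.7] [ 522.5 -202.9] 653 [ 525.2 -203.3] [17.5 57.9] 71.1
[153.3 206.7] [ 505.7 -231.8] 449 [ 505.5 -231.7] [13.7 36.8] 73.7
rack
[378.3 2
[... 990 characters left out ...]
03.4 -225.4] [24.7 47.9] 74.9
[410.7 300.5] [ 514.1 -194.9] 729 [ 512.6 -194.5] [20. 48.] 73.0
[404.8 286.5] [ 524.9 -168. ] 549 [ 525.1 -168.2] [15.9 38.8] 72.8
[397.1 274.4] [ 532.9 -141.9] 533 [ 533.  -141.9] [15.3 39. ] 73.5
[390.6 263.9] [ 539.7 -118.6] 528 [ 539.8 -118.7] [15.3 38.9] 74.2
[384.8 255.3] [545.6 -98.7] 517 [545.6 -98.8] [14.9 38.7] 73.8
[427.1 257.1] [ 602.  -153.7] 191 [ 602.1 -154.2] [82.7  3.9] 67.6
rack
[319.2 153.7] [616.3 157.2] 880 [610.3 159.7] [33.9 47.6] 75.4
[269.1 153.1] [534.2 233.9] 781 [534.1 233.9] [28.4 30.3] 75.2
[272.1 125.1] [592.7 296.1] 902 [592.5 296.5] [13.6 80.9] 61.1
[304.8 119.8] [651.6 264.8] 1122 [654.7 261.8] [33.  54.8] 61.9
[ 45. 211. 243.]
```

Enlarged crops confirm the target is the lone white plug on the T's stem, at scene (384,191) and side (269,153), centre about (534.2, 234.1), yaw about -15°. The gauge's narrow slot is at its right (+y) end in the scene view, and its yaw is about -16.3°. I'll grasp with the jaws along the plug's y.

```bash
cat >> h.py <<'E'
def quat(yawdeg): # jaws along y of a body with this yaw
    a=np.radians(yawdeg+90)/2; return [np.cos(a),np.sin(a),0,0]
def st(tag=''):
    s=get_state();print(tag,round(s['clock'],2),np.round(s['tcp_pos'],2),'F',np.round(s['contact_force'],2),'M',np.round(s['ft_torque'],2),'g',round(s['grip_width'],3));return s
# gauge fit from land centres (L1..L4,L6), averaged over both views
_o=np.array([69,48.2,24,-3.6]);_p=np.array([[545,-98.95],[539.2,-118.85],[532.3,-142.15],[524.6,-168.7]])
_p=np.vstack([_p,[505.5,-231.3]]);_o=np.append(_o,-69)
_k=np.polyfit(_o,_p,1); GY=_k[0]/np.linalg.norm(_k[0]); GX=np.array([GY[1],-GY[0]]); G0=_k[1]
GYAW=float(np.degrees(np.arctan2(GX[1],GX[0])))
SL={1:58.6,2:36.1,3:10.2,4:-19.1}
E
python3 - <<'E'
from h import *
print(G0,GY,GYAW,np.linalg.norm(_k[0]) if 0 else '')
q=quat(-15)
print(solve_ik([534.2,234.1,41],q),solve_ik([*(G0),80],quat(GYAW)))
gripper_to(0.7)
move_to([534.2,234.1,130],q);st()
servo_line([534.2,234.1,42],vel=100);st()
d=snapshot('scene');cv2.imwrite('pics/pre.png',cv2.resize(d['img'][100:300,260:500,::-1],None,fx=3.3,fy=3))
E
```

```text
[ 525.39222686 -165.15227815] [0.28595096 0.95824425] -16.615700286052228 
[ 0.34807573  0.54919675 -1.00782406  1.78861603  0.5191126   1.0969264
  0.46822296] [ 0.83209958  0.29388323 -0.65677427  1.84588111  0.20309662  1.06926693
  1.37850242]
 4.18 [534.76 233.05 129.83] F [-0.93 -0.24 -0.04] M [ 0.11 -0.16  0.01] g 0.698
 5.22 [534.64 234.54  42.66] F [ 0.55  1.09 -0.85] M [ 0.07 -0.15  0.01] g 0.703
```

View pics/pre.png

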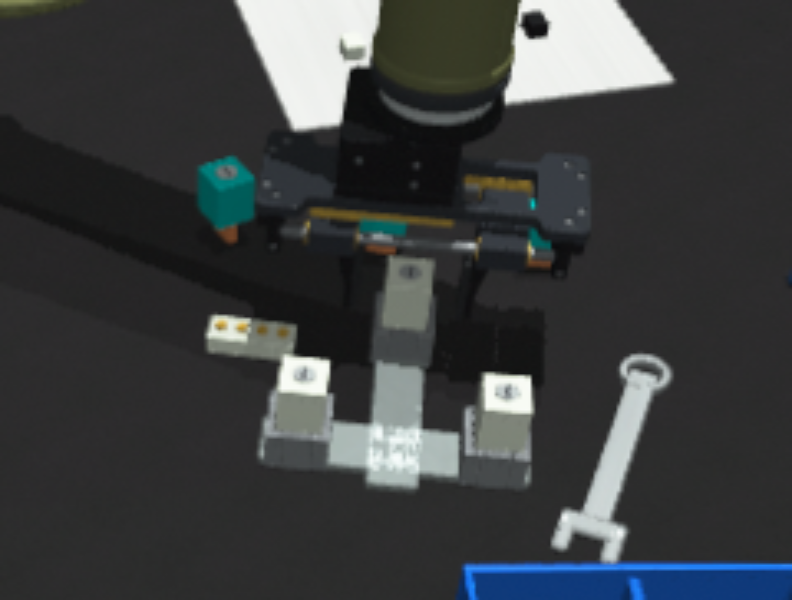

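The fingers straddle the front plug, with the grip at crop (410,290) between the fingers at x≈350 and 470. They are clear of the turquoise plugs. I'll close and lift.

```bash
python3 - <<'E'
from h import *
gripper_to(0.0,35);s=st('grip')
servo_line([534.2,234.1,120],vel=100);st('lift')
p=G0+SL[1]*GY
move_to([*p,100],quat(GYAW));wait(0.2);st('above1');print(p)
for n in('scene','side'):
    d=snapshot(n);cv2.imwrite(f'pics/l_{n}.png',d['img'][:,:,::-1])
a=cv2.imread('pics/l_scene.png')[130:270,120:300];b=cv2.imread('pics/l_side.png')[160:300,330:510]
cv2.imwrite('pics/lift.png',cv2.resize(np.hstack([a,b]),None,fx=2.2,fy=3,interpolation=cv2.INTER_CUBIC))
E
```

```text
grip 5.93 [534.23 234.09  42.04] F [-0.23 -0.04  0.25] M [ 0.08 -0.14 -0.01] g 0.321
lift 6.87 [533.91 233.65 119.42] F [ 0.07  0.56 -1.44] M [ 0.14 -0.14 -0.02] g 0.312
above1 8.37 [ 542.47 -107.33  100.2 ] F [ 0.47 -0.5  -1.48] M [ 0.07 -0.14  0.  ] g 0.319
[ 542.14895299 -108.99916488]
```

View pics/lift.png

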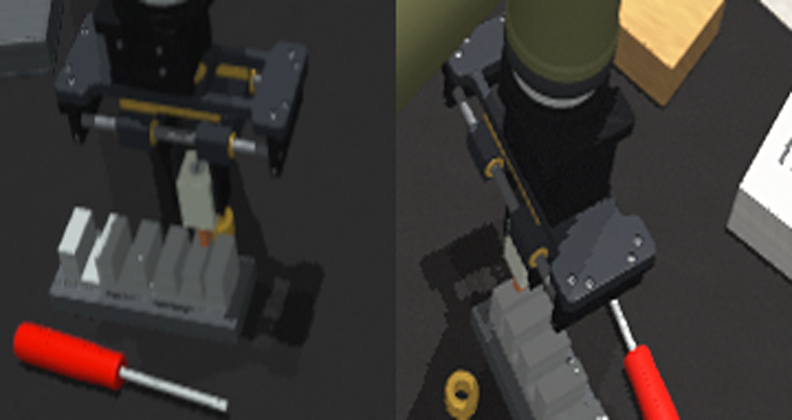

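```bash
cat >> h.py <<'E'
OFF=[0,1,-1,2,-2,3,-3]
def peck(slot,off,thr=4.0,zlo=75.0,zhi=84.5,vel=25):
    p=G0+(SL[slot]+off)*GY
    servo_line([*p,zhi],quat(GYAW),vel=40)
    wait(0.15)
    b=np.array(get_state()['contact_force'])
    hit=servo_line([*p,zlo],quat(GYAW),vel=vel,threshold=thr)
    s=get_state();t=np.array(s['tcp_pos']);e=t[:2]-G0
    print(slot,off,hit,'clk',round(s['clock'],2),'gx %.2f gy-slot %.2f z %.2f'%(e@GX,e@GY-SL[slot],t[2]),'dF',np.round(np.array(s['contact_force'])-b,1),flush=True)
    return hit,t[2]
E
python3 - <<'E'
from h import *
for o in OFF[:2]: 
    h,z=peck(1,o)
    if z<78: break
p=G0+(SL[1]+1)*GY
servo_line([*p,84.5],vel=60);st()
E
```

```text
1 0 True clk 9.46 gx 0.53 gy-slot 0.08 z 79.79 dF [ 0.3 -1.9  5.6]
1 1 True clk 10.18 gx 0.16 gy-slot 1.01 z 80.18 dF [-0.   1.2  5.8]
 10.43 [ 542.25 -108.02   84.48] F [ 0.61 -0.2  -0.77] M [ 0.09 -0.12 -0.  ] g 0.319
```

```bash
python3 - <<'E'
from h import *
for o in [2,3,-1,-2,-3]:
    h,z=peck(1,o)
    if z<78: print('IN?');break
else:
    p=G0+(SL[1]-3)*GY
    servo_line([*p,88],vel=60)
    servo_line([*(G0+SL[2]*GY),88],vel=60)
    for o in [0,.7,-.7,1.4,-1.4]:
        h,z=peck(2,o)
        if z<78: print('IN?');break
st()
E
```

```text
1 2 True clk 11.12 gx 0.34 gy-slot 2.08 z 79.99 dF [-0.7 -0.6  5. ]
1 3 True clk 11.82 gx 0.13 gy-slot 2.99 z 80.18 dF [0.9 0.5 4.2]
1 -1 True clk 12.57 gx 0.18 gy-slot -0.90 z 79.90 dF [ 0.5 -2.2  6.4]
1 -2 True clk 13.28 gx 0.13 gy-slot -2.01 z 80.17 dF [ 0.7 -1.4  5.2]
1 -3 True clk 13.97 gx 0.13 gy-slot -3.00 z 80.18 dF [-0.7 -0.5  4.6]
2 0 False clk 15.67 gx -0.10 gy-slot 0.04 z 74.84 dF [0.7 0.2 0.2]
IN?
 15.67 [ 535.63 -130.49   74.84] F [ 0.48 -0.09 -1.47] M [ 0.04 -0.18  0.01] g 0.316
```

Slot 1 refused at all 7 offsets, and slot 2 accepted freely (depth 7 mm, force about 0). Now I'll push home gently.

```bash
python3 - <<'E'
from h import *
p=G0+SL[2]*GY
h=servo_line([*p,56],vel=30,threshold=5);print(h);st('push');wait(0.3);st('settled')
d=snapshot('scene');a=d['img'][140:270,120:290,::-1];d=snapshot('side');b=d['img'][180:310,330:500,::-1]
cv2.imwrite('pics/home.png',cv2.resize(np.hstack([a,b]),None,fx=2.35,fy=2.8,interpolation=cv2.INTER_CUBIC))
E
```

```text
True
push 16.24 [ 535.62 -130.63   57.52] F [-0.24 -0.35  5.44] M [0.03 0.06 0.02] g 0.321
settled 16.54 [ 535.61 -130.62   57.73] F [-0.12  0.33  5.06] M [ 0.1  -0.02 -0.02] g 0.32
```

View pics/home.png

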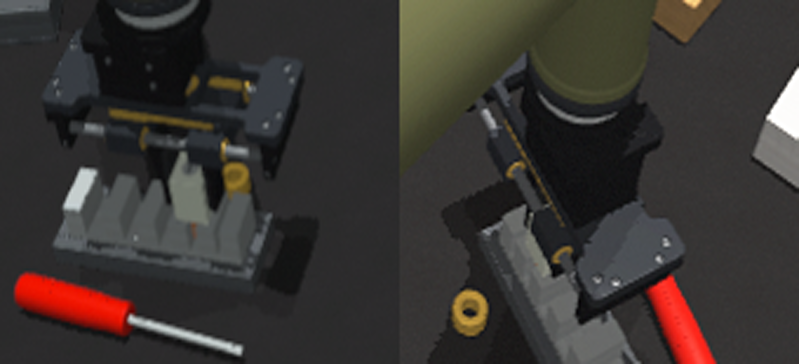

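```bash
python3 - <<'E'
from h import *
p=G0+SL[2]*GY
servo_line([*p,59.3],vel=10);st('relax')
gripper_to(0.65);st('open')
servo_line([*p,130],vel=100);st('up')
move_to([400,150,300],quat(GYAW));st('away')
d=snapshot('scene');D=snapshot('side');cv2.imwrite('pics/end_s.png',d['img'][:,:,::-1]);cv2.imwrite('pics/end_d.png',D['img'][:,:,::-1])
for z,x in((d,(140,180,240,245)),(D,(365,220,450,335))):
  for t in (175,200): [print(*b) for b in blobs(z,x,90,t,minA=400)]
print('expect',p)
a=d['img'][170:280,120:260,::-1];b=D['img'][220:330,340,::-1] if 0 else D['img'][220:330,340:480,::-1]
cv2.imwrite('pics/end.png',cv2.resize(np.hstack([a,b]),None,fx=2.85,fy=2.85,interpolation=cv2.INTER_CUBIC))
E
```

```text
relax 17.04 [ 535.6  -130.65   59.15] F [-1.46 -0.13  1.88] M [ 0.02 -0.01  0.04] g 0.318
open 17.83 [ 535.74 -130.55   59.31] F [-0.5   0.24  0.19] M [ 0.06 -0.22  0.02] g 0.653
up 18.69 [ 535.27 -130.76  129.58] F [ 0.18 -0.36  0.37] M [ 0.05 -0.14  0.04] g 0.65
away 20.02 [400.15 148.73 299.04] F [-0.43 -0.31  0.15] M [ 0.1  -0.15  0.03] g 0.652
[219.4 215.1] [582.1 -92.9] 463 [581.9 -92.8] [13.7 36.8] 73.6
[184. 211.] [ 563.5 -159.5] 468 [ 563.4 -159.9] [14.8 36.7] 73.1
[166.2 212.9] [ 561.9 -191.4] 653 [ 563.8 -191.9] [17.3 55.7] 73.1
[153.5 206.6] [ 545.6 -218.5] 443 [ 545.6 -218.5] [13.7 35.8] 73.9
[200.2 199.4] [ 536.  -130.6] 849 [ 536.2 -130.6] [28.7 31.9] 73.2
[200.3 199.4] [ 535.9 -130.6] 776 [ 536.  -130.6] [27.6 30.6] 72.8
[420.4 316.3] [ 485.2 -233.8] 842 [ 484.8 -233.5] [23.6 46.1] 74.4
[410.7 300.6] [ 494.9 -204.5] 687 [ 493.4 -204.2] [19.6 46. ] 73.1
[404.8 286.5] [ 505.3 -179. ] 518 [ 505.4 -179.2] [15.6 37.4] 73.1
[390.7 257.3] [ 531.7 -124.6] 1157 [ 527.8 -124.7] [35.  49.2] 73.6
[420.1 316.2] [ 485.5 -233.9] 740 [ 484.8 -233.4] [22.6 44.8] 74.4
[410.4 300.6] [ 495.2 -204.7] 592 [ 493.3 -204.2] [18.7 44.7] 72.4
[404.6 286.4] [ 505.2 -179. ] 449 [ 505.3 -179. ] [14.7 35.8] 72.6
[390.6 257.1] [ 532.2 -125.1] 1058 [ 528.  -124.7] [34.4 48.2] 73.8
expect [ 535.71505643 -130.55966059]
```

View pics/end.png

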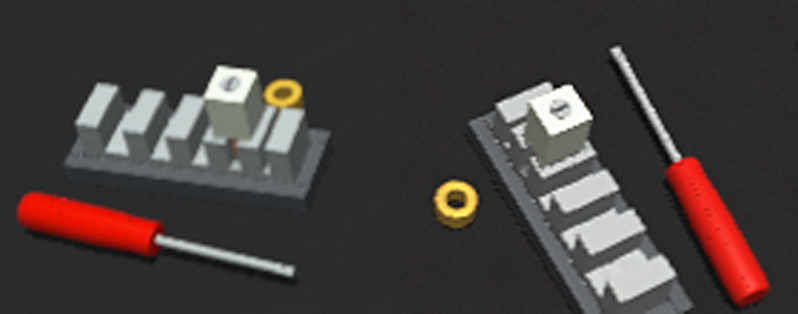

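View pics/end_s.png

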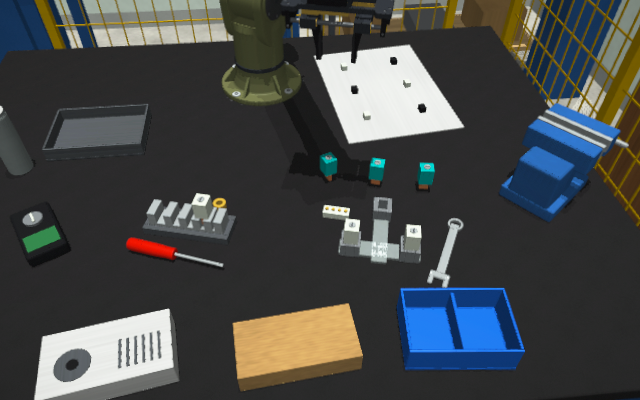

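The plug stands upright at scene (200,199), with its copper blade in slot 2, its top on the 90 mm plane at (536.0, -130.6) and the expected point at (535.7, -130.6). The other two plugs, the bushing, the screwdriver, the strip and the spanner look unmoved.

```bash
python3 - <<'E'
from h import *
print(sign_off());st()
E
```

```text
the job is handed in; nothing more can be done
None
the job is handed in; nothing more can be done
```

The front plug fits slot 2 (8.2 mm), so its blade is the 7.0 mm one. I left it there pushed fully home and handed the job in after about 20 s of the 64 s allowed.

- **Feeling for the slot:** slot 1 refused the blade at all seven offsets, from −3 to +3 mm, with each press at about 4–6.5 N. Slot 2 took it at the first try with almost no force. The blade never went over or into a wider slot.
- **Pushing home:** the grip stopped on the gauge at about 6.5 N. I eased the spring before opening the gripper and moved well clear.
- **Last checks:** in the scene view, the plug's top matched the fully-home position to about 0.3 mm and it stood upright. In the side view, its outline merged with a gauge land behind it, so I could only confirm that view by eye. The other two plugs and the things on the bench looked unmoved, judged by eye only. No check failed.

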